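# Click a brick tile into the edge-dressing jig

## Robot

A 6-joint arm with a two-finger parallel gripper is mounted at the origin on the work surface. World frame = base frame: x ahead of the robot, y to its left, z up, the work surface at z = 0. Lengths are in m, angles in rad, forces in N, time in s.
With the tool pointing down it reaches from about 0.375 to 0.9 m from the base axis. Payload 3.1 kg.
Tool frame: the origin (TCP) lies midway between the tips of the shut fingers; the grasp point (between the pads) lies 19 mm behind it; z points along the fingers, y is the line along which they close (so a half turn about z gives the same grasp; the last joint's range is limited). The gripper opens to 85 mm and grips with 20 to 120 N. Pads are 22 mm wide; open, the fingers measure 114 mm over their backs; the gripper's body (76 mm by 85 mm) begins 54 mm behind the grasp point. The pads swing forward as they close: fully open they stand 13 mm farther back than shut.
Start: joints at [1.151, 0.527, 1.433, -0, 1.181, -0.178], TCP at [0.15, 0.607, 0.231] pointing down, gripper open.
Joint ranges: [-3.08, 3.08], [-0.75, 2.2], [0.22, 2.44], [-1.43, 4.57], [0, 2.65], [-2.85, 2.85]. Speed limits (rad/s): [2.79, 2.79, 3.14, 3.14, 3.14, 3.14].

## Interface

Orientations are given as a unit quaternion [x, y, z, w].
In Python, from station import manip gives the robot as it stands. The module is installed in compiled form; this text tells all that it offers.
- The arm moves only by the tool apply_moves, never from a script. Its arguments are lists of equal length, an entry for each row: "claw": the gripper's target within -1 to 1 (fully open at 1, half-way at 0, shut at -1); "travel": the shift along the tool's x, y, z scaled (see below), a list of three; "turn": the turn, a rotation vector about the tool's x, y, z scaled (see below), a list of three. In form: {"claw": [claw, ...], "travel": [[dx, dy, dz], ...], "turn": [[rx, ry, rz], ...]}. A call has 1 to 5 rows; each row is the pose to reach, as a shift and turn from the pose commanded when the call began, along the tool's axes at that moment, turning the shorter way round; what a row does not reach only later rows make up. The controller multiplies each number of a shift by 800 mm and each number of a turn by 180 degrees. A row lasts 1/12 s, in which the tool goes at most 41.7 mm and 7.16 degrees, less where a joint would pass 70% of its speed; a pose out of reach is approached as far as the arm can. A call with a number of a shift or a turn outside -1 to 1 is refused whole. A call with a gripper value outside its range is refused whole. The fingers move at their own pace and stop on an object; "newtons" is the grip in N (left out, the last holds). Time passes only in rows, so rows that repeat a pose let the fingers close. It gives the time, the measured TCP pose, the force, the opening and the grip force at its end, in the units of the state.
- manip.sense(): the state, without advancing time (a new reading comes with each control period).
- manip.snapshot(name): name is "scene" or "top"; returns a dict with "pixels" (400x640x3 uint8, red, green, blue), "depth" (400x640 float32, m along the optical axis (not along the pixel's ray), 0 where there is no reading), "intrinsics" (3x3 intrinsics, pixels), "R" (3x3) and "t" (3): a world point X has camera coordinates R X + t. Camera axes: x right, y down, z forward; pixel columns grow to the right and rows downward; lengths in m; the calibration is good to about 2 mm. A picture is of the moment at which its call begins.
- manip.sign_off(): hands the job in; it is judged then, once.
The state is a dict: "t": time; "q": joint angles; "qd": joint speeds; "tau": joint torques, N m; "tcp_pos": TCP position; "tool_rot": TCP orientation; "force": force on the tool from outside, world axes, zero at the start; "ft_torque": the same for the moment, N m; "finger_gap": opening from 0.0 (shut) to 1.0 (fully open); "gripper_force": force on a finger pad.
Only numpy, scipy, OpenCV 4.12 (cv2) and the standard library are available. Lean on these libraries where they do the work, as an engineer would, in place of code of your own. Each camera call takes 0.05 s, during which the arm holds its last target. There are 200 camera calls.

## Task

Get the short brick tile ready for edge dressing: lay it flat, glaze up, on the bare end of the jig's plate, then slide it lengthwise into the nest past the sprung ball in the side cheek until it is fully home against the end stop and the ball has clicked out behind it. Ease it in gently, because a hard shove or knock against the jig chips the glaze, then let go of it. Leave the other tiles and the tools where they lie.

Things in the scene. Friction and masses are not known exactly. Their poses are not given: they have to be found in the camera images.
- brick_center (a point): Centre (half-way up) of the short brick tile: plain rectangular block 100 mm long (its x), 50 wide (y), 20 thick (z up), about 0.2 kg, clay with an ivory glaze on top. It starts flat on the table, glaze up, at one of four spots shared with two eight-pointed stars and a broken octagon. Either end may go in first. The glaze chips when tile and jig press together with about 50 N, all contacts added.
- jig: Edge-dressing jig, fixed: flat cast plate 320 mm long (its x), 110 wide (y), 14 thick; origin at the centre of its underside, on the table. Tiles slide on the plate towards its +x. The -x end is the bare landing, the +x half carries the nest: two steel cheeks 13 mm high and a 24 mm high end stop. The nest is clamped up to 15 mm either way along x, its place is not measured: it must be felt or seen.
- lay (a point): Middle of the bare landing, on the plate's top (14 mm above the table), 105 mm behind the plate's centre, axes as the jig's. A tile with its centre above this point and its length along x lies clear of the nest's mouth.
- home (a point): Mark on the plate's top, on the jig's centre line, 63 mm ahead of the plate's centre: the middle of the nest when clamped at mid-range; the centre of a tile that is home lies above a point up to 15 mm before or behind it. End stop's face 50 mm ahead of the tile's centre then. The cheeks are 51.6 mm apart, start 83 mm before that centre, and their mouth flares from 69 mm wide over 20 mm more.
- catch (a joint): How far the sprung steel ball (14 mm diameter, its centre 9.5 mm above the plate, standing 4.5 mm out of the cheek on the jig's -y side, in a 20 mm high boss) is pressed into its cheek, in m: 0 free, about 0.003 while riding along a tile's side, 0 to 0.0013 when clicked out behind the end of a tile that is home. Sliding takes 2 to 10 N, eases at the click, then rises steeply at the stop 3 to 6 mm on.
- star_a: A teal glazed eight-pointed star tile, 79 mm across, 12 mm thick, origin at the centre of its underside; bystander.
- star_b: Another such teal star tile, 79 mm across, 12 mm thick; bystander.
- octagon: Broken white octagon tile, up to 80 mm across, 12 mm thick; bystander.
- rasp: Weathered iron rasp with a wooden handle, 380 mm long, 26 mm high; bystander.
- hammer: Hammer 260 mm long, lying at the left of the table; bystander.
Not all that is in view belongs to the job. What is shaped like the part that bears brick_center but red or turquoise is not meant.

How it is judged:
On the way:
1. the tile, flat on the plate, slides in from the open end with the ball riding on its side (value of joint catch above 0.0018 m and x of brick_center in the frame of jig between -0.062 and 0.045 m and z of brick_center in the frame of jig below 0.028 m and angle between the x axis of brick_center and the x axis of jig, either way round below 0.1 rad), for 0.1 s.
At the end, for the whole second after the job is handed in: The tile lies flat in the nest, glaze up, in line with the jig (within 0.06 rad, 4 mm sideways), fully home (between stop and ball: the ball is out to within 1.7 mm behind it, which it can be only when the tile is within about 2 mm of the end stop), at rest and released (value of joint catch below 0.0017 m and x of brick_center in the frame of jig between 0.042 and 0.084 m and y of brick_center in the frame of jig between -0.004 and 0.004 m and z of brick_center in the frame of jig below 0.027 m and angle between the x axis of brick_center and the x axis of jig, either way round below 0.06 rad and angle between brick_center's own z axis and vertical below 0.06 rad and linear speed of brick below 0.01 m/s and contact force between the fingers and brick below 0.1 N); the robot touches nothing.
It fails at once if the tile is pressed or knocked against the jig with more than 50 N all told (chips the glaze) (contact force between brick and jig above 50 N).
It fails at once if a bystander (star tile, octagon, rasp, dustpan or hammer) is moved by more than 20 mm (distance of any of star_a, star_b, octagon, rasp, dustpan, hammer from where it was at the start of the episode above 0.02 m).
It also fails if it takes over 64 s, if anything falls off the work surface, if the arm or the gripper's body presses on something with over 40 N, if the wrist force passes 120 N, or if a joint passes its speed limit or range.

## Working session

There is one attempt and no reset: what is moved stays moved. The work goes in short steps, Python scripts to look and compute and a tool call to move; the robot and the scene stay as the last step left them, time stands still between calls to the robot, and variables do not carry over. Pictures are saved under pics/ and viewed, at most 10 in all, crops included, and the job is handed in when it is done.

Besides the shell and the picture viewer there is one more tool, called after "Request:" as name(argument=value, ...) on one line, values as JSON. apply_moves: Moves the arm, as the interface text tells. Shifts and turns lie within -1 to 1; 1 stands for 800 mm of shift or 180 degrees of turn. Its arguments: {"type":"object","properties":{"claw":{"type":"array","items":{"type":"number"}},"travel":{"type":"array","items":{"type":"array","items":{"type":"number"}}},"turn":{"type":"array","items":{"type":"array","items":{"type":"number"}}},"newtons":{"type":"number"}},"required":["claw","travel","turn"]}

```bash
mkdir -p pics; python3 - <<'E'
from station import manip
import cv2,numpy as np
for n in("scene","top"):
    s=manip.snapshot(n); np.savez(f"{n}0.npz",**s)
    cv2.imwrite(f"pics/{n}0.png",s["pixels"][:,:,::-1]); print(n,s["intrinsics"].tolist(),s["R"].round(4).tolist(),s["t"].round(4).tolist())
print(manip.sense())
E
```

```text
scene [[377.5364642849047, 0.0, 321.3036075544482], [0.0, 377.5364642849047, 199.70763617220018], [0.0, 0.0, 1.0]] [[-0.5734, 0.8193, -0.0058], [0.4996, 0.3441, -0.795], [-0.6493, -0.4587, -0.6066]] [0.2872, -0.1857, 1.3503]
top [[460.1945740558421, 0.0, 313.0915210155331], [0.0, 460.1945740558421, 202.50867817208004], [0.0, 0.0, 1.0]] [[-0.0201, -0.9996, -0.0182], [-0.9911, 0.0223, -0.1309], [0.1312, 0.0154, -0.9912]] [-0.0014, 0.4833, 1.4348]
{'t': 0.1, 'q': array([ 1.15050118e+00,  5.28402954e-01,  1.43378518e+00,  2.64742886e-06,
        1.18143488e+00, -1.78505443e-01]), 'qd': array([ 1.00978159e-03, -1.61483529e-03, -3.19202245e-03,  5.89427711e-04,
       -7.81760193e-05,  1.21898930e-03]), 'tau': array([ 2.87478379e-04, -4.43306351e+01, -1.78584945e+01, -2.88595420e-04,
        3.89129680e-03, -6.20257168e-06]), 'tcp_pos': array([0.14935077, 0.60621357, 0.23040971]), 'tool_rot': array([ 1.20601015e-01,  9.92700541e-01, -9.69656578e-04, -3.00594015e-04]), 'force': array([ 0.57568489, -0.93848484,  0.41124395]), 'ft_torque': array([0.01175452, 0.01365228, 0.03790173]), 'gripper_force': 0.0, 'finger_gap': 0.9982765870409532}
```

View pics/top0.png

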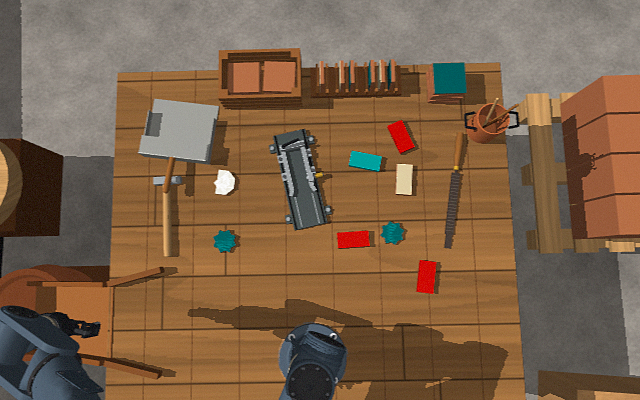

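View pics/scene0.png

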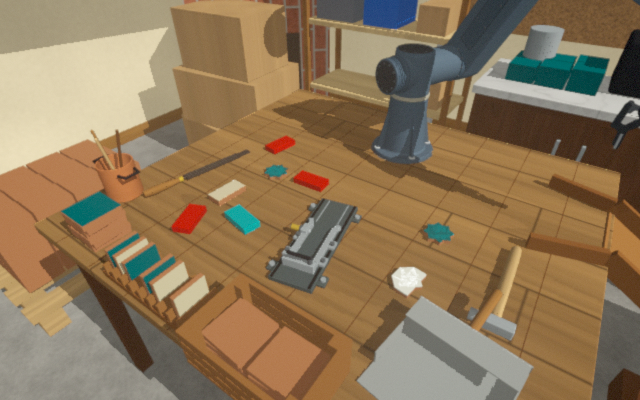

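The top view shows the ivory brick at (404,179). Things it could be taken for are the red blocks at (401,137), (353,240) and (427,277), the turquoise block at (365,161), and the white octagon at (224,183). I choose the ivory one. The jig runs from its bare landing near (308,220) to the nest near (292,140), and the brass spring boss at (318,176) is on its -y side.

```bash
cat > h.py <<'E'
import numpy as np,cv2
def load(n): return dict(np.load(n))
def ray(s,uv,z):
    uv=np.atleast_2d(uv).astype(float); R,t,K=s["R"],s["t"],s["intrinsics"]
    d=np.c_[uv,np.ones(len(uv))]@np.linalg.inv(K).T@R; c=-R.T@t
    return c+d*((z-c[2])/d[:,2])[:,None]
def pts(s):
    h,w=s["depth"].shape; u,v=np.meshgrid(np.arange(w),np.arange(h)); Z=s["depth"]
    P=np.stack([u,v,np.ones_like(u)],-1)@np.linalg.inv(s["intrinsics"]).T*Z[...,None]
    return (P-s["t"])@s["R"]
def rect(mask_uv,s,z):
    X=ray(s,mask_uv,z)[:,:2].astype(np.float32)*1000
    return cv2.minAreaRect(X)
E
python3 - <<'E'
from h import *
for n,box in(("top0",(370,430,150,205)),("scene0",(195,255,170,215))):
    s=load(n+".npz"); im=s["pixels"]; hsv=cv2.cvtColor(im,cv2.COLOR_RGB2HSV)
    u0,u1,v0,v1=box
    m=np.zeros(im.shape[:2],np.uint8); sub=hsv[v0:v1,u0:u1]
    m[v0:v1,u0:u1]=((sub[...,1]<95)&(sub[...,2]>150))
    c=max(cv2.findContours(m,0,1)[0],key=cv2.contourArea)
    print(n,cv2.contourArea(c),rect(c[:,0],s,.02))
    P=pts(s); k=m>0; print(np.median(P[k],0))
s=load("top0.npz");P=pts(s)
# jig heights
k=np.zeros(P.shape[:2],bool);k[125:235,262:335]=1
z=P[...,2];j=k&(z>.008)&(z<.06)
print(np.histogram(z[k],bins=np.arange(-.01,.06,.004)))
im=s["pixels"]
a=cv2.resize(im[120:240,255:425,::-1],None,fx=4.7,fy=4.7,interpolation=cv2.INTER_CUBIC); cv2.imwrite("pics/c1.png",a)
E
```

```text
top0 426.0 ((555.517822265625, -305.33404541015625), (50.5222282409668, 98.54342651367188), 84.57963562011719)
[ 0.55423619 -0.30510599  0.02135584]
scene0 312.0 ((553.214599609375, -307.270263671875), (52.4396858215332, 101.6001968383789), 86.15835571289062)
[ 0.55674383 -0.3046671   0.02137205]
(array([  75,  733, 1998, 1441,  462,  863, 1175,  488,  177,  232,  137,
         77,   60,   26,    2,    2,   13]), array([-0.01 , -0.006, -0.002,  0.002,  0.006,  0.01 ,  0.014,  0.018,
        0.022,  0.026,  0.03 ,  0.034,  0.038,  0.042,  0.046,  0.05 ,
        0.054,  0.058]))
```

View pics/c1.png

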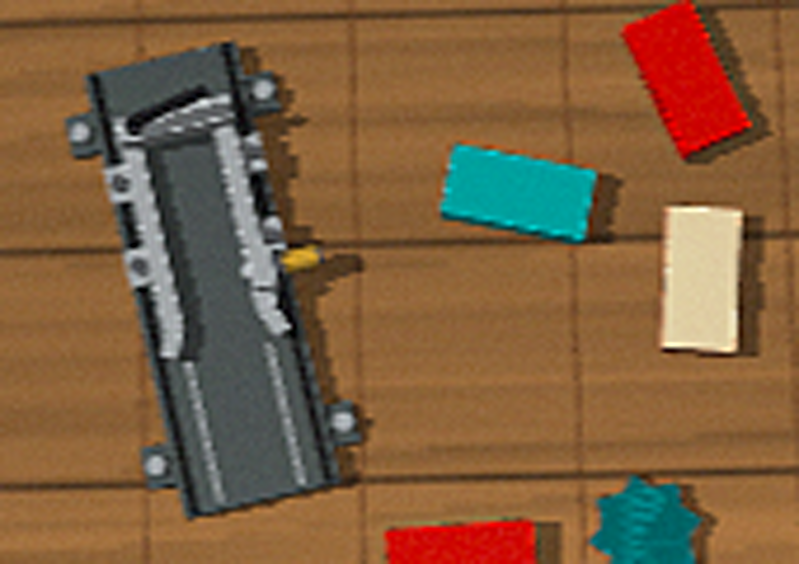

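The crop confirms the ivory brick at crop (702,280), i.e. (404,180), with its long side roughly along world x. The plate corners are at crop (189,517), (338,484), (232,43) and (90,75), and the cheek mouths are at (172,357) and (283,332).

```bash
python3 - <<'E'
from h import *
s=load("top0.npz")
f=lambda L:(np.array(L,float)+.5)/4.7-.5+[255,120]
C=ray(s,f([(189,517),(338,484),(232,43),(90,75)]),.014)[:,:2]
print(C.round(4).tolist(),[np.linalg.norm(C[i]-C[i-1]).round(4) for i in range(4)])
c=C.mean(0); d=(C[2]+C[3]-C[0]-C[1]); yaw=np.arctan2(d[1],d[0]); print("c",c,"yaw",np.degrees(yaw))
w=C[0]-C[1]+C[3]-C[2]; print("yaw from width",np.degrees(np.arctan2(-w[0],w[1])))
Rj=np.array([[np.cos(yaw),-np.sin(yaw)],[np.sin(yaw),np.cos(yaw)]])
J=lambda X:((X[:,:2]-c)@Rj*1000).round(1).tolist()
print("grooves",J(ray(s,f([(190,362),(222,500),(270,345),(303,485)]),.014)))
print("mouth",J(ray(s,f([(162,357),(181,355),(270,334),(290,325)]),.027)))
print("stop top front edge",J(ray(s,f([(150,147),(225,125)]),.038)),"stop base", J(ray(s,f([(155,150),(215,137)]),.014)))
print("ball/boss",J(ray(s,f([(247,270),(301,260)]),.03)))
print("lay",c+Rj@[-.105,0],"home",c+Rj@[.063,0])
# plate corner check in the scene view: depth-based outline of plate
s2=load("scene0.npz")
R,t,K=s2["R"],s2["t"],s2["intrinsics"]
p=(R@np.c_[C,np.full(4,.014)].T).T+t; p=p@K.T; p=p[:,:2]/p[:,2:]; print(p.round(1).tolist())
a=s2["pixels"][180:300,255:375,::-1].copy(); a=cv2.resize(a,None,fx=5,fy=5,interpolation=cv2.INTER_CUBIC)
for q in p: cv2.circle(a,tuple(int(v) for v in ((q+.5-[255,180])*5)),4,(0,0,255),1)
cv2.imwrite("pics/c2.png",a)
E
```

```text
[[0.3993, 0.0489], [0.4197, -0.0531], [0.7314, 0.0138], [0.7108, 0.1137]] [np.float64(0.3182), np.float64(0.104), np.float64(0.3189), np.float64(0.102)]
c [0.56531127 0.03082098] yaw 11.932663837984881
yaw from width 11.452678104525416
grooves [[-54.7, 27.7], [-152.5, 27.5], [-55.8, -28.5], [-155.1, -28.6]]
mouth [[-49.0, 45.3], [-50.6, 32.3], [-50.4, -30.1], [-47.5, -44.8]]
stop top front edge [[93.2, 20.9], [96.4, -32.6]] stop base [[96.5, 18.4], [95.9, -24.4]]
ball/boss [[-4.1, -24.7], [-5.8, -62.2]]
lay [0.46258018 0.00911098] home [0.62694992 0.04384699]
[[356.3, 206.7], [322.3, 197.8], [268.2, 275.7], [308.9, 289.7]]
```

View pics/c2.png

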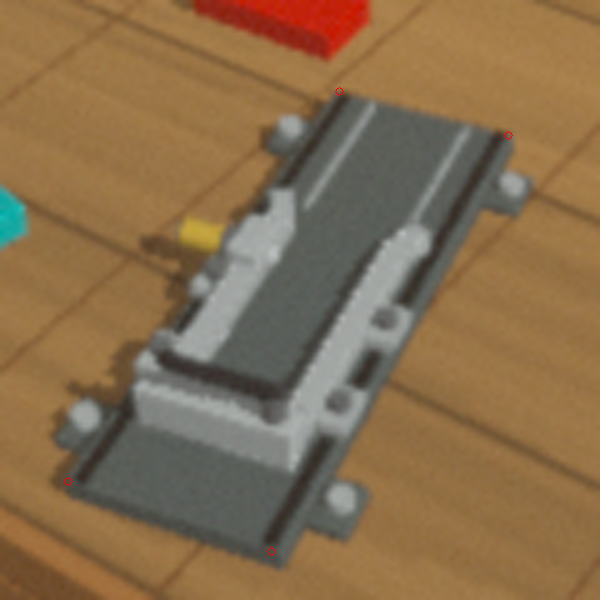

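Projecting the plate corners into the second view agrees to about 2 mm. The grooves straddle the centre line, so the jig pose is good. I'll start moving.

Request:
apply_moves(claw=[0.6,0.6,0.6,0.6,0.6], travel=[[-0.22,-0.11,0],[-0.22,-0.11,0],[-0.22,-0.11,0],[-0.22,-0.11,0],[-0.22,-0.11,0]], turn=[[0,0,0],[0,0,0],[0,0,0],[0,0,0],[0,0,0]], newtons=40)

```text
t: 0.52
tcp_pos: [0.3012, 0.4769, 0.2309]
tool_rot: [0.121, 0.993, -0.001, 0.0]
force: [-0.3, -0.5, 0.2]
finger_gap: 0.797
gripper_force: 0.0
```

Request:
apply_moves(claw=[0.6,0.6,0.6,0.6,0.6], travel=[[-0.22,-0.11,0],[-0.22,-0.11,0],[-0.22,-0.11,0],[-0.22,-0.11,0],[-0.22,-0.11,0]], turn=[[0,0,0],[0,0,0],[0,0,0],[0,0,0],[0,0,0]])

```text
t: 0.93
tcp_pos: [0.4516, 0.3491, 0.231]
tool_rot: [0.121, 0.993, -0.0, 0.0]
force: [0.2, 0.3, 0.0]
finger_gap: 0.8
gripper_force: 0.0
```

```bash
cat > go.py <<'E'
import sys,numpy as np
from station import manip
from scipy.spatial.transform import Rotation as Ro
# args: x y z yaw_of_tool_y(deg): prints full travel/turn numbers and state
s=manip.sense(); R=Ro.from_quat(s["tool_rot"]); p=s["tcp_pos"]
x,y,z,yaw=map(float,sys.argv[1:5]); a=np.radians(yaw)
Y=np.array([np.cos(a),np.sin(a),0]); Y=Y*(1 if Y@R.as_matrix()[:,1]>=0 else -1); Z=np.array([0,0,-1.]); T=Ro.from_matrix(np.c_[np.cross(Y,Z),Y,Z])
d=R.inv().apply(np.array([x,y,z])-p); w=(R.inv()*T).as_rotvec()
print("pos",p.round(4),"q",s["q"].round(2),"F",s["force"].round(1),"t",s["t"])
print("travel",(d/.8).round(4),"mm",(d*1000).round(1),"turn",(w/np.pi).round(4),"deg",np.degrees(w).round(2))
E
python3 go.py 0.555 -0.306 0.15 85.7
```

```text
pos [0.4516 0.3491 0.231 ] q [ 0.46  0.45  1.57 -0.    1.12 -0.86] F [0.2 0.3 0. ] t 0.9333
travel [-0.3229 -0.7635  0.102 ] mm [-258.3 -610.8   81.6] turn [-0.0002  0.0002 -0.0536] deg [-0.04  0.03 -9.65]
```

Request:
apply_moves(claw=[0.6,0.6,0.6,0.6,0.6], travel=[[-0.08,-0.19,0],[-0.08,-0.19,0],[-0.08,-0.19,0],[-0.08,-0.19,0],[-0.08,-0.19,0]], turn=[[0,0,0],[0,0,0],[0,0,0],[0,0,0],[0,0,0]])

```text
t: 1.35
tcp_pos: [0.4759, 0.1826, 0.2309]
tool_rot: [0.124, 0.992, -0.002, -0.0]
force: [0.1, 0.8, 0.5]
finger_gap: 0.796
gripper_force: 0.0
```

Request:
apply_moves(claw=[0.6,0.6,0.6,0.6,0.6], travel=[[-0.08,-0.19,0],[-0.08,-0.19,0],[-0.08,-0.19,0],[-0.08,-0.19,0],[-0.08,-0.19,0]], turn=[[0,0,0],[0,0,0],[0,0,0],[0,0,0],[0,0,0]])

```text
t: 1.77
tcp_pos: [0.5029, 0.0197, 0.2313]
tool_rot: [0.124, 0.992, -0.001, 0.001]
force: [0.0, 1.0, -0.4]
finger_gap: 0.801
gripper_force: 0.0
```

Request:
apply_moves(claw=[0.6,0.6,0.6,0.6,0.6], travel=[[-0.08,-0.19,0],[-0.08,-0.19,0],[-0.08,-0.19,0],[-0.08,-0.19,0],[-0.08,-0.19,0]], turn=[[0,0,0],[0,0,0],[0,0,0],[0,0,0],[0,0,0]])

```text
t: 2.18
tcp_pos: [0.529, -0.1438, 0.2314]
tool_rot: [0.123, 0.992, -0.002, 0.002]
force: [0.9, 0.2, -0.0]
finger_gap: 0.801
gripper_force: 0.0
```

Request:
apply_moves(claw=[0.6,0.6,0.6,0.6,0.6], travel=[[-0.08,-0.19,0.06],[-0.08,-0.19,0.06],[-0.08,-0.19,0.06],[-0.08,-0.19,0.06],[-0.08,-0.19,0.06]], turn=[[0,0,-0.0536],[0,0,-0.0536],[0,0,-0.0536],[0,0,-0.0536],[0,0,-0.0536]])

```text
t: 2.6
tcp_pos: [0.553, -0.3057, 0.1809]
tool_rot: [0.039, 0.999, -0.001, 0.0]
force: [0.0, -0.7, -0.7]
finger_gap: 0.8
gripper_force: 0.0
```

```bash
python3 go.py 0.555 -0.306 0.06 85.7
```

```text
pos [ 0.553  -0.3057  0.1809] q [-0.68  0.59  1.46 -0.    1.08 -2.17] F [ 0.  -0.7 -0.7] t 2.6
travel [-0.0025  0.0002  0.1511] mm [ -2.    0.2 120.9] turn [-0.0008  0.0001 -0.0008] deg [-0.15  0.03 -0.15]
```

Request:
apply_moves(claw=[0.6,0.6,0.6,0.6,0.6], travel=[[-0.0025,0,0.05],[-0.0025,0,0.1],[-0.0025,0,0.15],[-0.0025,0,0.16],[-0.0025,0,0.17]], turn=[[0,0,-0.001],[0,0,-0.001],[0,0,-0.001],[0,0,-0.001],[0,0,-0.001]])

```text
t: 3.02
tcp_pos: [0.5532, -0.298, 0.0451]
tool_rot: [0.035, 0.999, 0.002, -0.002]
force: [1.0, 0.1, -0.0]
finger_gap: 0.799
gripper_force: 0.0
```

```bash
python3 go.py 0.555 -0.306 0.003 85.7; python3 - <<'E'
from station import manip
from h import *
s=manip.snapshot("scene"); cv2.imwrite("pics/g1.png",cv2.resize(s["pixels"][120:230,150:330,::-1],None,fx=4,fy=4,interpolation=cv2.INTER_CUBIC))
E
```

```text
pos [ 0.5532 -0.298   0.0451] q [-0.67  0.78  1.55  0.    0.82 -2.17] F [ 1.   0.1 -0. ] t 3.0167
travel [-0.0032 -0.01    0.0526] mm [-2.6 -8.  42.1] turn [ 0.001  -0.0014  0.0017] deg [ 0.18 -0.25  0.31]
```

View pics/g1.png

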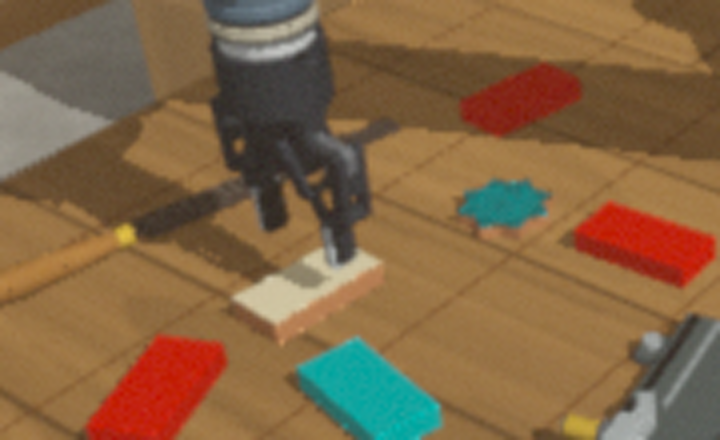

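The picture shows the open fingers straddling the ivory brick (crop (310,290)), with nothing else close. I'm letting the arm settle and correcting y.

Request:
apply_moves(claw=[0.6,0.6,0.6,0.6], travel=[[-0.0032,-0.01,0.01],[-0.0032,-0.01,0.01],[-0.0032,-0.01,0.01],[-0.0032,-0.01,0.01]], turn=[[0,0,0.0017],[0,0,0.0017],[0,0,0.0017],[0,0,0.0017]])

```text
t: 3.4
tcp_pos: [0.5572, -0.3092, 0.0412]
tool_rot: [0.038, 0.999, -0.001, 0.001]
force: [0.8, 0.4, -0.2]
finger_gap: 0.8
gripper_force: 0.0
```

```bash
python3 go.py 0.555 -0.306 0.003 85.7
```

```text
pos [ 0.5572 -0.3092  0.0412] q [-0.68  0.79  1.53  0.    0.82 -2.18] F [ 0.8  0.4 -0.2] t 3.4
travel [0.0032 0.0039 0.0477] mm [ 2.5  3.1 38.2] turn [-0.0006  0.0009 -0.0003] deg [-0.11  0.16 -0.05]
```

Request:
apply_moves(claw=[0.6,0.6,0.6,0.6,0.6], travel=[[0.0032,0.004,0.01],[0.0032,0.004,0.02],[0.0032,0.004,0.025],[0.0032,0.004,0.025],[0.0032,0.004,0.025]], turn=[[0,0,0],[0,0,0],[0,0,0],[0,0,0],[0,0,0]])

```text
t: 3.82
tcp_pos: [0.5535, -0.3046, 0.0186]
tool_rot: [0.038, 0.999, 0.0, -0.001]
force: [-0.4, -0.5, -0.3]
finger_gap: 0.803
gripper_force: 0.0
```

```bash
python3 go.py 0.555 -0.306 0.003 85.7
```

```text
pos [ 0.5535 -0.3046  0.0186] q [-0.68  0.82  1.55 -0.    0.78 -2.17] F [-0.4 -0.5 -0.3] t 3.8167
travel [-0.002  -0.0017  0.0195] mm [-1.6 -1.3 15.6] turn [ 0.0002 -0.0004 -0.0002] deg [ 0.04 -0.06 -0.03]
```

Request:
apply_moves(claw=[0.6,0.6,0.6,0.6,0.6], travel=[[-0.002,-0.0015,0.006],[-0.002,-0.0015,0.012],[-0.002,-0.0015,0.018],[-0.002,-0.0015,0.018],[-0.002,-0.0015,0.018]], turn=[[0,0,0],[0,0,0],[0,0,0],[0,0,0],[0,0,0]])

```text
t: 4.23
tcp_pos: [0.555, -0.306, 0.0043]
tool_rot: [0.038, 0.999, 0.0, -0.0]
force: [-0.1, -0.6, 0.6]
finger_gap: 0.798
gripper_force: 0.0
```

Request:
apply_moves(claw=[-0.2,-0.2,-0.2,-0.2,-0.2], travel=[[0,0,0],[0,0,0],[0,0,0],[0,0,0],[0,0,0]], turn=[[0,0,0],[0,0,0],[0,0,0],[0,0,0],[0,0,0]], newtons=40)

```text
t: 4.65
tcp_pos: [0.5557, -0.3065, 0.0052]
tool_rot: [0.038, 0.999, -0.0, 0.0]
force: [-0.3, -1.3, 1.6]
finger_gap: 0.574
gripper_force: 43.6
```

Request:
apply_moves(claw=[-0.2,-0.2,-0.2,-0.2,-0.2], travel=[[0,0,0],[0,0,0],[0,0,0],[0,0,0],[0,0,0]], turn=[[0,0,0],[0,0,0],[0,0,0],[0,0,0],[0,0,0]])

```text
t: 5.07
tcp_pos: [0.5556, -0.3064, 0.0052]
tool_rot: [0.038, 0.999, -0.0, 0.0]
force: [0.3, 0.4, 3.6]
finger_gap: 0.574
gripper_force: 43.8
```

```bash
python3 go.py 0.555 -0.306 0.1 85.7
```

```text
pos [ 0.5556 -0.3064  0.0052] q [-0.68  0.84  1.54 -0.    0.75 -2.17] F [0.3 0.4 3.6] t 5.0667
travel [ 0.0008  0.0004 -0.1185] mm [  0.6   0.3 -94.8] turn [-0.0002  0.0002 -0.0002] deg [-0.03  0.04 -0.03]
```

Request:
apply_moves(claw=[-0.2,-0.2,-0.2,-0.2,-0.2], travel=[[0,0,-0.02],[0,0,-0.05],[0,0,-0.09],[0,0,-0.12],[0,0,-0.12]], turn=[[0,0,0],[0,0,0],[0,0,0],[0,0,0],[0,0,0]])

```text
t: 5.48
tcp_pos: [0.5577, -0.3079, 0.1052]
tool_rot: [0.038, 0.999, -0.002, 0.003]
force: [0.6, -0.9, -1.8]
finger_gap: 0.572
gripper_force: 43.3
```

```bash
python3 go.py 0.4606 0.0087 0.1 101.9
```

```text
pos [ 0.5577 -0.3079  0.1052] q [-0.68  0.7   1.51  0.    0.93 -2.17] F [ 0.6 -0.9 -1.8] t 5.4833
travel [0.1509 0.3855 0.0037] mm [120.7 308.4   3. ] turn [-0.0018  0.002  -0.0901] deg [ -0.32   0.35 -16.22]
```

Request:
apply_moves(claw=[-0.2,-0.2,-0.2,-0.2,-0.2], travel=[[0.015,0.038,0],[0.035,0.09,0],[0.054,0.138,0],[0.073,0.186,0],[0.077,0.196,0]], turn=[[0,0,-0.01],[0,0,-0.03],[0,0,-0.06],[0,0,-0.08],[0,0,-0.09]])

```text
t: 5.9
tcp_pos: [0.4992, -0.1378, 0.0987]
tool_rot: [-0.106, 0.994, 0.004, -0.005]
force: [-1.3, 0.2, -2.8]
finger_gap: 0.573
gripper_force: 43.3
```

```bash
python3 go.py 0.4577 0.0081 0.06 101.9
```

```text
pos [ 0.4992 -0.1378  0.0987] q [-0.49  0.59  1.81  0.    0.76 -2.27] F [-1.3  0.2 -2.8] t 5.9
travel [0.0118 0.1887 0.0504] mm [  9.4 151.   40.3] turn [ 0.0031 -0.0031  0.0015] deg [ 0.57 -0.56  0.27]
```

Request:
apply_moves(claw=[-0.2,-0.2,-0.2,-0.2,-0.2], travel=[[0.003,0.045,0],[0.006,0.095,0],[0.009,0.14,0],[0.0118,0.18,0],[0.0118,0.1887,0]], turn=[[0,0,0],[0,0,0],[0,0,0],[0,0,0.001],[0,0,0.001]])

```text
t: 6.32
tcp_pos: [0.4602, 0.0052, 0.0994]
tool_rot: [-0.103, 0.995, 0.002, -0.004]
force: [-0.9, 0.4, -2.5]
finger_gap: 0.572
gripper_force: 43.3
```

Request:
apply_moves(claw=[-0.2,-0.2,-0.2,-0.2,-0.2], travel=[[0,0,0.01],[0,0,0.03],[0,0,0.04],[0,0,0.04],[0,0,0.04]], turn=[[0,0,0],[0,0,0],[0,0,0],[0,0,0],[0,0,0]])

```text
t: 6.73
tcp_pos: [0.4654, -0.0003, 0.0679]
tool_rot: [-0.101, 0.995, 0.0, -0.001]
force: [0.8, 1.3, -1.8]
finger_gap: 0.572
gripper_force: 43.2
```

```bash
python3 go.py 0.4577 0.0081 0.02 101.9
```

```text
pos [ 4.654e-01 -3.000e-04  6.790e-02] q [-0.24  0.61  1.96 -0.    0.57 -2.01] F [ 0.8  1.3 -1.8] t 6.7333
travel [0.0072 0.0122 0.0599] mm [ 5.8  9.8 47.9] turn [ 0.0002 -0.0006 -0.0016] deg [ 0.04 -0.1  -0.29]
```

Request:
apply_moves(claw=[-0.2,-0.2,-0.2,-0.2,-0.2], travel=[[0.004,0.008,0.01],[0.0072,0.0122,0.025],[0.0072,0.0122,0.04],[0.0072,0.0122,0.042],[0.0072,0.0122,0.042]], turn=[[0,0,-0.0016],[0,0,-0.0016],[0,0,-0.0016],[0,0,-0.0016],[0,0,-0.0016]])

```text
t: 7.15
tcp_pos: [0.4581, 0.0084, 0.0351]
tool_rot: [-0.104, 0.995, 0.0, -0.0]
force: [0.5, 0.2, -1.3]
finger_gap: 0.574
gripper_force: 43.2
```

Request:
apply_moves(claw=[-0.2,-0.2], travel=[[0,0,0],[0,0,0]], turn=[[0,0,0],[0,0,0]])

```text
t: 7.32
tcp_pos: [0.4587, 0.0085, 0.036]
tool_rot: [-0.104, 0.995, -0.0, 0.001]
force: [1.2, 0.3, -2.5]
finger_gap: 0.576
gripper_force: 43.2
```

```bash
python3 go.py 0.4577 0.0081 0.02 101.9
```

```text
pos [0.4587 0.0085 0.036 ] q [-0.23  0.67  1.99 -0.    0.47 -2.01] F [ 1.2  0.3 -2.5] t 7.3167
travel [ 0.0014 -0.0002  0.0199] mm [ 1.1 -0.2 16. ] turn [-0.0002  0.0005  0.0003] deg [-0.04  0.09  0.05]
```

Request:
apply_moves(claw=[-0.2,-0.2,-0.2,-0.2,-0.2], travel=[[0,0,0.005],[0,0,0.01],[0,0,0.014],[0,0,0.0175],[0,0,0.0185]], turn=[[0,0,0],[0,0,0],[0,0,0],[0,0,0],[0,0,0]])

```text
t: 7.73
tcp_pos: [0.4577, 0.009, 0.02]
tool_rot: [-0.104, 0.995, 0.0, -0.0]
force: [0.1, -0.6, -2.8]
finger_gap: 0.57
gripper_force: 43.3
```

Request:
apply_moves(claw=[-0.2,-0.2,-0.2], travel=[[0,0,0.0006],[0,0,0.0012],[0,0,0.0012]], turn=[[0,0,0],[0,0,0],[0,0,0]])

```text
t: 7.98
tcp_pos: [0.4579, 0.009, 0.0195]
tool_rot: [-0.104, 0.995, 0.0, -0.0]
force: [-0.4, -0.1, -2.4]
finger_gap: 0.569
gripper_force: 43.3
```

Request:
apply_moves(claw=[-0.2,-0.2,-0.2], travel=[[0,0,0.0006],[0,0,0.0012],[0,0,0.0012]], turn=[[0,0,0],[0,0,0],[0,0,0]])

```text
t: 8.23
tcp_pos: [0.458, 0.009, 0.0192]
tool_rot: [-0.104, 0.995, -0.0, 0.0]
force: [-0.8, 0.2, 3.8]
finger_gap: 0.577
gripper_force: 43.9
```

```bash
python3 go.py 0.4577 0.0081 0.02 101.9
```

```text
pos [0.458  0.009  0.0192] q [-0.23  0.71  2.   -0.    0.43 -2.01] F [-0.8  0.2  3.8] t 8.2333
travel [ 0.0006 -0.001  -0.001 ] mm [ 0.5 -0.8 -0.8] turn [-0.0001  0.0002  0.0005] deg [-0.02  0.03  0.08]
```

Force Fz has gone positive, so the tile is down on the plate. Next I open partway, lift and look.

Request:
apply_moves(claw=[0.4,0.5,0.5,0.5,0.5], travel=[[0,0,0],[0,0,0],[0,0,0],[0,0,-0.01],[0,0,-0.03]], turn=[[0,0,0],[0,0,0],[0,0,0],[0,0,0],[0,0,0]])

```text
t: 8.65
tcp_pos: [0.4569, 0.0091, 0.042]
tool_rot: [-0.104, 0.995, 0.001, -0.002]
force: [0.1, 0.5, 0.0]
finger_gap: 0.748
gripper_force: 0.0
```

Request:
apply_moves(claw=[0.5,0.5,0.5,0,-1], travel=[[0,0,-0.03],[0,0,-0.07],[0.05,0.01,-0.1],[0.1,0.02,-0.12],[0.13,0.03,-0.12]], turn=[[0,0,0],[0,0,0],[0,0,0],[0,0,0],[0,0,0]])

```text
t: 9.07
tcp_pos: [0.3503, 0.0108, 0.1408]
tool_rot: [-0.105, 0.995, -0.001, 0.002]
force: [0.0, -0.3, -1.2]
finger_gap: 0.479
gripper_force: 0.0
```

```bash
python3 go.py 0.3588 -0.0128 0.1 101.9; python3 - <<'E'
from station import manip
from h import *
s=manip.snapshot("top"); np.savez("top1.npz",**s); s2=manip.snapshot("scene"); np.savez("scene1.npz",**s2)
a=cv2.resize(s["pixels"][120:240,255:355,::-1],None,fx=4,fy=4,interpolation=cv2.INTER_CUBIC)
b=cv2.resize(s2["pixels"][170:290,255:375,::-1],None,fx=4,fy=4,interpolation=cv2.INTER_CUBIC)
cv2.imwrite("pics/p1.png",np.hstack([a,b[:480]]) if a.shape[0]==b.shape[0] else a)
c=np.array([.5653,.0308]);yaw=np.radians(11.9);Rj=np.array([[np.cos(yaw),-np.sin(yaw)],[np.sin(yaw),np.cos(yaw)]])
for q,box in((s,(285,335,170,235)),(s2,(300,375,175,250))):
    hsv=cv2.cvtColor(q["pixels"],cv2.COLOR_RGB2HSV);u0,u1,v0,v1=box;m=np.zeros(hsv.shape[:2],np.uint8);h=hsv[v0:v1,u0:u1]
    m[v0:v1,u0:u1]=(h[...,1]<110)&(h[...,1]>30)&(h[...,2]>140)&(h[...,0]<35)&(h[...,0]>14)
    cs=cv2.findContours(m,0,1)[0]
    k=max(cs,key=cv2.contourArea); r=rect(k[:,0],q,.034); print(cv2.contourArea(k),r,"jig",(np.array(r[0])/1000-c)@Rj)
E
```

```text
pos [0.3503 0.0108 0.1408] q [-0.29  0.36  2.19 -0.    0.59 -2.07] F [ 0.  -0.3 -1.2] t 9.0667
travel [-0.004  -0.0309  0.051 ] mm [ -3.2 -24.7  40.8] turn [-0.0007  0.0011  0.0005] deg [-0.12  0.2   0.1 ]
406.0 ((458.60577392578125, 9.056083679199219), (98.85143280029297, 51.20646667480469), 11.99384593963623) jig [-0.10888495  0.00072418]
411.0 ((455.67169189453125, 7.7220001220703125), (103.32916259765625, 52.107948303222656), 11.586714744567871) jig [-1.12031065e-01  2.37857306e-05]
```

View pics/p1.png

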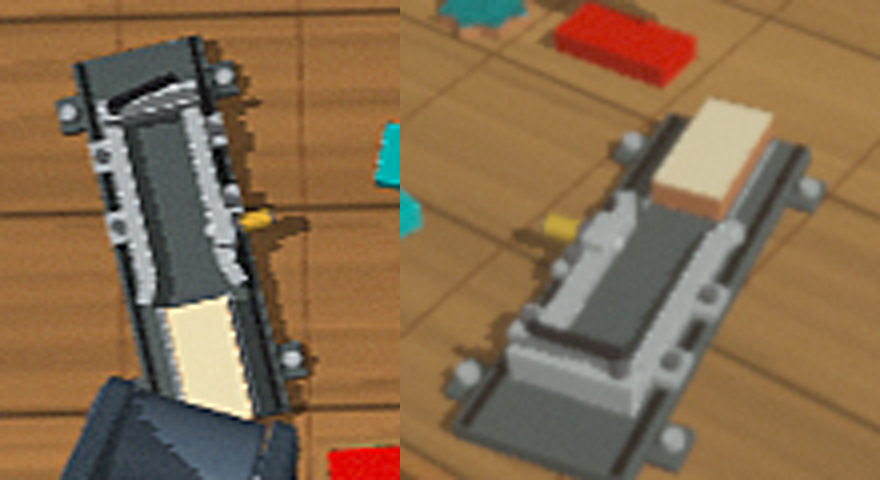

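The tile lies flat and in line with the jig (jig x ≈ -110, y ≈ 0, yaw 11.8°), ivory side up, with the nest mouth just ahead of it. Next I shut the fingers and go in behind it.

```bash
python3 go.py 0.386 -0.0070 0.06 101.9
```

```text
pos [0.3434 0.013  0.1394] q [-0.29  0.36  2.2  -0.    0.6  -2.07] F [-0.9  0.  -0.2] t 9.1667
travel [-0.0476 -0.0358  0.0988] mm [-38.1 -28.7  79. ] turn [ 0.0012 -0.0023  0.0003] deg [ 0.22 -0.42  0.06]
```

Request:
apply_moves(claw=[-1,-1,-1,-1,-1], travel=[[-0.02,-0.018,0],[-0.045,-0.036,0.01],[-0.045,-0.036,0.02],[-0.045,-0.036,0.03],[-0.045,-0.036,0.03]], turn=[[0.001,-0.002,0],[0.001,-0.002,0],[0.001,-0.002,0],[0.001,-0.002,0],[0.001,-0.002,0]], newtons=40)

```text
t: 9.58
tcp_pos: [0.3926, -0.01, 0.1139]
tool_rot: [-0.104, 0.995, -0.001, 0.003]
force: [-0.6, 0.2, 0.1]
finger_gap: -0.001
gripper_force: 0.0
```

Request:
apply_moves(claw=[-1,-1], travel=[[0,0,0],[0,0,0]], turn=[[0,0,0],[0,0,0]])

```text
t: 9.75
tcp_pos: [0.3925, -0.0098, 0.1148]
tool_rot: [-0.104, 0.995, -0.001, 0.003]
force: [0.0, 0.3, -0.7]
finger_gap: 0.001
gripper_force: 0.0
```

```bash
python3 go.py 0.386 -0.0070 0.0225 101.9
```

```text
pos [ 0.3925 -0.0098  0.1148] q [-0.31  0.45  2.11  0.    0.57 -2.09] F [ 0.   0.3 -0.7] t 9.75
travel [0.0079 0.0054 0.1154] mm [ 6.3  4.4 92.3] turn [-0.001   0.002   0.0005] deg [-0.18  0.37  0.08]
```

Request:
apply_moves(claw=[-1,-1,-1,-1,-1], travel=[[0.008,0.0054,0.01],[0.008,0.0054,0.03],[0.008,0.0054,0.05],[0.008,0.0054,0.07],[0.008,0.0054,0.075]], turn=[[-0.001,0.002,0],[-0.001,0.002,0],[-0.001,0.002,0],[-0.001,0.002,0],[-0.001,0.002,0]])

```text
t: 10.17
tcp_pos: [0.3853, -0.0069, 0.0536]
tool_rot: [-0.104, 0.995, 0.0, -0.001]
force: [0.0, -0.9, -1.1]
finger_gap: 0.004
gripper_force: 0.0
```

Request:
apply_moves(claw=[-1,-1], travel=[[0,0,0],[0,0,0]], turn=[[0,0,0],[0,0,0]])

```text
t: 10.33
tcp_pos: [0.3857, -0.007, 0.0549]
tool_rot: [-0.104, 0.995, -0.0, 0.0]
force: [1.1, -0.1, 0.2]
finger_gap: -0.003
gripper_force: 0.0
```

```bash
python3 go.py 0.386 -0.0070 0.0225 101.9
```

```text
pos [ 0.3857 -0.007   0.0549] q [-0.31  0.6   2.17 -0.    0.37 -2.09] F [ 1.1 -0.1  0.2] t 10.3333
travel [-0.0003 -0.0001  0.0405] mm [-0.2 -0.  32.4] turn [-0.      0.      0.0005] deg [-0.    0.    0.09]
```

Request:
apply_moves(claw=[-1,-1,-1,-1,-1], travel=[[0,0,0.01],[0,0,0.025],[0,0,0.038],[0,0,0.04],[0,0,0.04]], turn=[[0,0,0],[0,0,0],[0,0,0],[0,0,0],[0,0,0]])

```text
t: 10.75
tcp_pos: [0.3858, -0.0071, 0.0229]
tool_rot: [-0.104, 0.995, -0.0, 0.0]
force: [0.3, 0.4, -0.5]
finger_gap: 0.002
gripper_force: 0.0
```

Request:
apply_moves(claw=[-1,-1,-1,-1,-1], travel=[[0,0,0],[-0.003,0,0],[-0.006,0,0],[-0.009,0,0],[-0.012,0,0]], turn=[[0,0,0],[0,0,0],[0,0,0],[0,0,0],[0,0,0]])

```text
t: 11.17
tcp_pos: [0.3957, -0.0051, 0.0229]
tool_rot: [-0.104, 0.995, -0.0, 0.0]
force: [0.5, -0.8, 0.9]
finger_gap: -0.004
gripper_force: 0.0
```

```bash
cat > st.py <<'E'
from station import manip
import numpy as np
s=manip.sense();c=np.array([.5653,.0308]);a=np.radians(11.9);Rj=np.array([[np.cos(a),-np.sin(a)],[np.sin(a),np.cos(a)]])
print("jig",((s["tcp_pos"][:2]-c)@Rj*1000).round(2),"z",s["tcp_pos"][2].round(4),"Fj",(s["force"][:2]@Rj).round(1),"t",s["t"])
E
python3 st.py; python3 go.py 0.386 -0.0070 0.0225 101.9
```

```text
jig [-1.7339e+02 -1.1000e-01] z 0.0229 Fj [ 0.3 -0.9] t 11.1667
pos [ 0.3957 -0.0051  0.0229] q [-0.3   0.69  2.16 -0.    0.29 -2.08] F [ 0.5 -0.8  0.9] t 11.1667
travel [0.0123 0.0001 0.0005] mm [9.8 0.1 0.4] turn [-0.0002  0.0003  0.0005] deg [-0.03  0.05  0.08]
```

Request:
apply_moves(claw=[-1,-1,-1,-1,-1], travel=[[-0.004,0,0],[-0.008,0,0],[-0.012,0,0],[-0.016,0,0],[-0.02,0,0]], turn=[[0,0,0],[0,0,0],[0,0,0],[0,0,0],[0,0,0]])

```text
t: 11.58
tcp_pos: [0.4108, -0.0016, 0.0225]
tool_rot: [-0.104, 0.995, 0.0, -0.0]
force: [-1.6, -1.4, 1.2]
finger_gap: -0.001
gripper_force: 0.5
```

Request:
apply_moves(claw=[-1,-1,-1,-1,-1], travel=[[-0.004,0,0],[-0.008,0,0],[-0.012,0,0],[-0.016,0,0],[-0.02,0,0]], turn=[[0,0,0],[0,0,0],[0,0,0],[0,0,0],[0,0,0]])

```text
t: 12.0
tcp_pos: [0.4267, 0.0016, 0.0225]
tool_rot: [-0.104, 0.995, -0.0, 0.0]
force: [-0.9, -0.6, 0.2]
finger_gap: 0.002
gripper_force: 0.4
```

```bash
python3 st.py
```

```text
jig [-1.4163e+02  5.0000e-02] z 0.0225 Fj [-1.  -0.4] t 12.0
```

Request:
apply_moves(claw=[-1,-1,-1,-1,-1], travel=[[-0.003,0,0],[-0.006,0,0],[-0.009,0,0],[-0.012,0,0],[-0.015,0,0]], turn=[[0,0,0],[0,0,0],[0,0,0],[0,0,0],[0,0,0]])

```text
t: 12.42
tcp_pos: [0.4382, 0.0041, 0.0225]
tool_rot: [-0.104, 0.995, 0.0, -0.0]
force: [-0.3, 0.3, 0.3]
finger_gap: -0.003
gripper_force: 0.3
```

Request:
apply_moves(claw=[-1,-1,-1,-1,-1], travel=[[-0.002,0,0],[-0.004,0,0],[-0.006,0,0],[-0.008,0,0],[-0.01,0,0]], turn=[[0,0,0],[0,0,0],[0,0,0],[0,0,0],[0,0,0]])

```text
t: 12.83
tcp_pos: [0.4459, 0.0058, 0.0225]
tool_rot: [-0.104, 0.995, 0.0, -0.0]
force: [-1.1, -0.5, 0.8]
finger_gap: 0.001
gripper_force: 0.7
```

```bash
python3 st.py
```

```text
jig [-121.97    0.13] z 0.0225 Fj [-1.2 -0.2] t 12.8333
```

Request:
apply_moves(claw=[-1,-1,-1,-1,-1], travel=[[-0.0015,0,0],[-0.003,0,0],[-0.0045,0,0],[-0.006,0,0],[-0.0075,0,0]], turn=[[0,0,0],[0,0,0],[0,0,0],[0,0,0],[0,0,0]])

```text
t: 13.25
tcp_pos: [0.4482, 0.0076, 0.0225]
tool_rot: [-0.105, 0.995, 0.001, -0.004]
force: [-7.6, -1.0, 5.0]
finger_gap: 0.001
gripper_force: 3.9
```

Request:
apply_moves(claw=[-1,-1,-1,-1,-1], travel=[[-0.0015,0,0],[-0.003,0,0],[-0.0045,0,0],[-0.006,0,0],[-0.0075,0,0]], turn=[[0,0,0],[0,0,0],[0,0,0],[0,0,0],[0,0,0]])

```text
t: 13.67
tcp_pos: [0.4557, 0.0084, 0.0225]
tool_rot: [-0.104, 0.995, 0.0, -0.002]
force: [-4.5, -3.3, 2.2]
finger_gap: -0.001
gripper_force: 2.5
```

```bash
python3 st.py
```

```text
jig [-111.9     0.64] z 0.0225 Fj [-5.1 -2.3] t 13.6667
```

The ball is riding on the tile's side at about 5 N. I'm keeping the pace gentle.

Request:
apply_moves(claw=[-1,-1,-1,-1,-1], travel=[[-0.003,0,0],[-0.006,0,0],[-0.009,0,0],[-0.012,0,0],[-0.015,0,0]], turn=[[0,0,0],[0,0,0],[0,0,0],[0,0,0],[0,0,0]])

```text
t: 14.08
tcp_pos: [0.4673, 0.0109, 0.0225]
tool_rot: [-0.105, 0.995, 0.0, -0.002]
force: [-5.0, -2.2, 4.5]
finger_gap: -0.004
gripper_force: 2.7
```

Request:
apply_moves(claw=[-1,-1,-1,-1,-1], travel=[[-0.003,0,0],[-0.006,0,0],[-0.009,0,0],[-0.012,0,0],[-0.015,0,0]], turn=[[0,0,0],[0,0,0],[0,0,0],[0,0,0],[0,0,0]])

```text
t: 14.5
tcp_pos: [0.479, 0.0133, 0.0225]
tool_rot: [-0.105, 0.995, 0.0, -0.002]
force: [-5.1, -2.4, 4.0]
finger_gap: -0.001
gripper_force: 2.7
```

Request:
apply_moves(claw=[-1,-1,-1,-1,-1], travel=[[-0.003,0,0],[-0.006,0,0],[-0.009,0,0],[-0.012,0,0],[-0.015,0,0]], turn=[[0,0,0],[0,0,0],[0,0,0],[0,0,0],[0,0,0]])

```text
t: 14.92
tcp_pos: [0.4906, 0.0158, 0.0225]
tool_rot: [-0.104, 0.995, 0.0, -0.002]
force: [-5.1, -2.1, 4.1]
finger_gap: -0.001
gripper_force: 2.7
```

Request:
apply_moves(claw=[-1,-1,-1,-1,-1], travel=[[-0.003,0,0],[-0.006,0,0],[-0.009,0,0],[-0.012,0,0],[-0.015,0,0]], turn=[[0,0,0],[0,0,0],[0,0,0],[0,0,0],[0,0,0]])

```text
t: 15.33
tcp_pos: [0.5023, 0.0183, 0.0225]
tool_rot: [-0.105, 0.995, 0.0, -0.002]
force: [-5.6, -1.9, 3.8]
finger_gap: -0.002
gripper_force: 2.8
```

```bash
python3 st.py;python3 go.py 0.386 -0.0070 0.0225 101.9|tail -1
```

```text
jig [-64.24   0.78] z 0.0225 Fj [-5.8 -0.7] t 15.3333
travel [ 0.1488 -0.0007  0.0007] mm [119.   -0.6   0.5] turn [ 0.0004 -0.0015  0.0005] deg [ 0.08 -0.27  0.1 ]
```

Request:
apply_moves(claw=[-1,-1,-1,-1,-1], travel=[[-0.003,0,0],[-0.006,0,0],[-0.009,0,0],[-0.012,0,0],[-0.015,0,0]], turn=[[0,0,0],[0,0,0],[0,0,0],[0,0,0],[0,0,0]])

```text
t: 15.75
tcp_pos: [0.514, 0.0208, 0.0225]
tool_rot: [-0.104, 0.995, 0.0, -0.002]
force: [-4.2, -1.6, 3.6]
finger_gap: -0.002
gripper_force: 2.7
```

Request:
apply_moves(claw=[-1,-1,-1,-1,-1], travel=[[-0.003,0,0],[-0.006,0,0],[-0.009,0,0],[-0.012,0,0],[-0.015,0,0]], turn=[[0,0,0],[0,0,0],[0,0,0],[0,0,0],[0,0,0]])

```text
t: 16.17
tcp_pos: [0.5257, 0.0233, 0.0225]
tool_rot: [-0.105, 0.995, 0.0, -0.002]
force: [-5.8, -1.3, 3.6]
finger_gap: 0.004
gripper_force: 2.7
```

Request:
apply_moves(claw=[-1,-1,-1,-1,-1], travel=[[-0.002,0,0],[-0.004,0,0],[-0.006,0,0],[-0.008,0,0],[-0.01,0,0]], turn=[[0,0,0],[0,0,0],[0,0,0],[0,0,0],[0,0,0]])

```text
t: 16.58
tcp_pos: [0.5357, 0.0252, 0.0224]
tool_rot: [-0.104, 0.995, 0.0, -0.0]
force: [-3.4, 1.9, 1.5]
finger_gap: -0.0
gripper_force: 1.7
```

```bash
python3 st.py
```

```text
jig [-30.1    0.63] z 0.0224 Fj [-2.9  2.5] t 16.5833
```

Request:
apply_moves(claw=[-1,-1,-1,-1,-1], travel=[[0,0,0],[0,0,0],[0,0,0],[0,0,0],[0,0,0]], turn=[[0,0,0],[0,0,0],[0,0,0],[0,0,0],[0,0,0]])

```text
t: 17.0
tcp_pos: [0.537, 0.0245, 0.0227]
tool_rot: [-0.104, 0.995, -0.0, 0.001]
force: [0.1, 0.1, -0.4]
finger_gap: 0.001
gripper_force: 0.3
```

```bash
python3 st.py; python3 - <<'E'
from station import manip
from h import *
s2=manip.snapshot("scene"); np.savez("scene2.npz",**s2);s=manip.snapshot("top"); np.savez("top2.npz",**s)
b=cv2.resize(s2["pixels"][190:300,260:370,::-1],None,fx=5,fy=5,interpolation=cv2.INTER_CUBIC)
cv2.imwrite("pics/p2.png",b)
E
```

```text
jig [-28.97  -0.3 ] z 0.0227 Fj [0.1 0. ] t 17.0
```

View pics/p2.png

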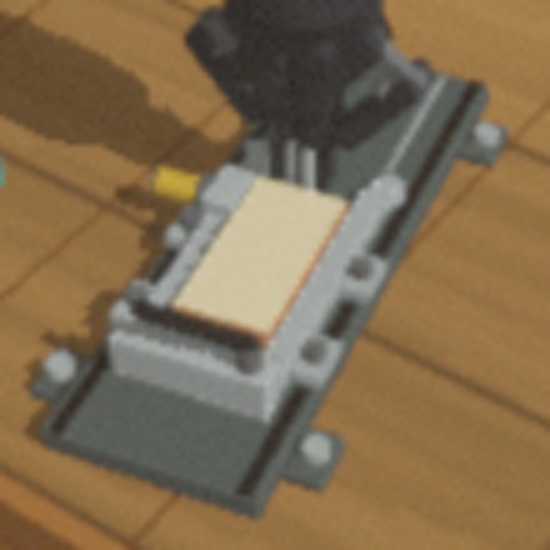

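The tile is almost at the end stop: its front edge at crop (225,330) is right by the stop at (200,325). The force dropped to 0, so the ball is passing its rear edge. I'm measuring, then creeping the last few mm.

```bash
python3 - <<'E'
from h import *
c=np.array([.5653,.0308]);yaw=np.radians(11.9);Rj=np.array([[np.cos(yaw),-np.sin(yaw)],[np.sin(yaw),np.cos(yaw)]])
for n,box in(("scene2",(285,335,220,262)),):
    q=load(n+".npz")
    hsv=cv2.cvtColor(q["pixels"],cv2.COLOR_RGB2HSV);u0,u1,v0,v1=box;m=np.zeros(hsv.shape[:2],np.uint8);h=hsv[v0:v1,u0:u1]
    m[v0:v1,u0:u1]=(h[...,1]<110)&(h[...,1]>30)&(h[...,2]>140)&(h[...,0]<35)&(h[...,0]>14)
    k=max(cv2.findContours(m,0,1)[0],key=cv2.contourArea); r=rect(k[:,0],q,.034); print(cv2.contourArea(k),r,"jig",(np.array(r[0])/1000-c)@Rj)
E
```

```text
572.5 ((596.056396484375, 39.32678985595703), (103.54072570800781, 52.77357482910156), 10.709798812866211) jig [0.03185367 0.00200144]
```

Request:
apply_moves(claw=[-1,-1,-1,-1,-1], travel=[[-0.0006,0,0],[-0.0012,0,0],[-0.0012,0,0],[-0.0012,0,0],[-0.0012,0,0]], turn=[[0,0,0],[0,0,0],[0,0,0],[0,0,0],[0,0,0]])

```text
t: 17.52
tcp_pos: [0.5369, 0.0249, 0.0226]
tool_rot: [-0.104, 0.995, -0.0, 0.0]
force: [-0.7, -1.5, 0.4]
finger_gap: 0.002
gripper_force: 0.6
```

Request:
apply_moves(claw=[-1,-1,-1,-1,-1], travel=[[-0.0006,0,0],[-0.0012,0,0],[-0.0012,0,0],[-0.0012,0,0],[-0.0012,0,0]], turn=[[0,0,0],[0,0,0],[0,0,0],[0,0,0],[0,0,0]])

```text
t: 17.93
tcp_pos: [0.537, 0.0252, 0.0225]
tool_rot: [-0.104, 0.995, 0.0, -0.001]
force: [-3.8, -2.6, 2.4]
finger_gap: 0.001
gripper_force: 2.2
```

```bash
python3 st.py
```

```text
jig [-28.9    0.34] z 0.0225 Fj [-4.2 -1.7] t 17.9333
```

The tile measures jig x ≈ 32, so about 15 mm remain before home (≥ 48). The dip was only relaxation. I'm continuing slowly.

Request:
apply_moves(claw=[-1,-1,-1,-1,-1], travel=[[-0.0012,0,0],[-0.0024,0,0],[-0.0036,0,0],[-0.0048,0,0],[-0.006,0,0]], turn=[[0,0,0],[0,0,0],[0,0,0],[0,0,0],[0,0,0]])

```text
t: 18.35
tcp_pos: [0.5411, 0.0261, 0.0224]
tool_rot: [-0.104, 0.995, 0.0, -0.001]
force: [-5.8, -2.8, 2.8]
finger_gap: -0.002
gripper_force: 2.8
```

```bash
python3 st.py
```

```text
jig [-24.64   0.4 ] z 0.0224 Fj [-6.2 -1.6] t 18.35
```

Request:
apply_moves(claw=[-1,-1,-1,-1], travel=[[-0.001,0,0],[-0.002,0,0],[-0.003,0,0],[-0.004,0,0]], turn=[[0,0,0],[0,0,0],[0,0,0],[0,0,0]])

```text
t: 18.68
tcp_pos: [0.5442, 0.0268, 0.0225]
tool_rot: [-0.104, 0.995, 0.0, -0.001]
force: [-5.1, -2.6, 3.3]
finger_gap: -0.002
gripper_force: 2.8
```

Request:
apply_moves(claw=[-1,-1,-1,-1], travel=[[-0.001,0,0],[-0.002,0,0],[-0.003,0,0],[-0.004,0,0]], turn=[[0,0,0],[0,0,0],[0,0,0],[0,0,0]])

```text
t: 19.02
tcp_pos: [0.5473, 0.0275, 0.0224]
tool_rot: [-0.104, 0.995, 0.0, -0.001]
force: [-5.0, -3.8, 2.8]
finger_gap: -0.002
gripper_force: 2.7
```

```bash
python3 st.py
```

```text
jig [-18.25   0.44] z 0.0224 Fj [-5.7 -2.7] t 19.0167
```

Request:
apply_moves(claw=[-1,-1,-1], travel=[[-0.001,0,0],[-0.002,0,0],[-0.003,0,0]], turn=[[0,0,0],[0,0,0],[0,0,0]])

```text
t: 19.27
tcp_pos: [0.5512, 0.0282, 0.0225]
tool_rot: [-0.104, 0.995, 0.0, 0.0]
force: [-1.6, -1.3, -1.2]
finger_gap: 0.002
gripper_force: 0.7
```

Request:
apply_moves(claw=[-1,-1], travel=[[-0.001,0,0],[-0.002,0,0]], turn=[[0,0,0],[0,0,0]])

```text
t: 19.43
tcp_pos: [0.5531, 0.0285, 0.0225]
tool_rot: [-0.104, 0.995, -0.0, 0.0]
force: [-2.8, -2.0, 1.5]
finger_gap: 0.002
gripper_force: 1.5
```

Request:
apply_moves(claw=[-1,-1], travel=[[-0.001,0,0],[-0.002,0,0]], turn=[[0,0,0],[0,0,0]])

```text
t: 19.6
tcp_pos: [0.5531, 0.0286, 0.0225]
tool_rot: [-0.105, 0.995, 0.0, -0.001]
force: [-5.8, -3.6, 4.4]
finger_gap: -0.001
gripper_force: 3.0
```

```bash
python3 st.py
```

```text
jig [-12.37   0.36] z 0.0225 Fj [-6.4 -2.4] t 19.6
```

The force eased at TCP x ≈ -14.5 (the click), then the tool stopped at -12.4 with the force rising. The stop therefore puts the tile centre at about 48.6. I'll press a bit more to confirm.

Request:
apply_moves(claw=[-1,-1], travel=[[-0.001,0,0],[-0.002,0,0]], turn=[[0,0,0],[0,0,0]])

```text
t: 19.77
tcp_pos: [0.5531, 0.0288, 0.0224]
tool_rot: [-0.105, 0.994, 0.0, -0.003]
force: [-7.6, -4.8, 5.9]
finger_gap: 0.001
gripper_force: 4.3
```

Request:
apply_moves(claw=[-1,-1], travel=[[-0.001,0,0],[-0.002,0,0]], turn=[[0,0,0],[0,0,0]])

```text
t: 19.93
tcp_pos: [0.553, 0.0289, 0.0223]
tool_rot: [-0.105, 0.994, 0.0, -0.005]
force: [-9.8, -7.1, 7.3]
finger_gap: -0.008
gripper_force: 5.6
```

```bash
python3 st.py
```

```text
jig [-12.38   0.69] z 0.0223 Fj [-11.  -5.] t 19.9333
```

Request:
apply_moves(claw=[-1,-1,-1,-1,-1], travel=[[0.004,0,0],[0.01,0,0],[0.02,0,0],[0.03,0,0],[0.035,0,-0.01]], turn=[[0,0,0],[0,0,0],[0,0,0],[0,0,0],[0,0,0]])

```text
t: 20.35
tcp_pos: [0.5278, 0.0237, 0.0297]
tool_rot: [-0.104, 0.995, 0.001, -0.002]
force: [-0.5, 0.5, -0.0]
finger_gap: -0.001
gripper_force: 0.0
```

Request:
apply_moves(claw=[-1,-1,-1,-1,-1], travel=[[0,0,-0.04],[0.02,0,-0.08],[0.06,0,-0.11],[0.1,0,-0.13],[0.13,0,-0.15]], turn=[[0,0,0],[0,0,0],[0,0,0],[0,0,0],[0,0,0]])

```text
t: 20.77
tcp_pos: [0.4256, 0.0022, 0.1519]
tool_rot: [-0.104, 0.995, 0.0, -0.0]
force: [-1.1, 0.6, -0.2]
finger_gap: -0.001
gripper_force: 0.0
```

Request:
apply_moves(claw=[-1,-1,-1,-1], travel=[[0,0,0],[0,0,0],[0,0,0],[0,0,0]], turn=[[0,0,0],[0,0,0],[0,0,0],[0,0,0]])

```text
t: 21.1
tcp_pos: [0.4296, 0.0018, 0.1504]
tool_rot: [-0.104, 0.995, -0.0, 0.001]
force: [0.6, 0.2, -0.0]
finger_gap: -0.001
gripper_force: 0.0
```

```bash
python3 st.py; python3 - <<'E'
from station import manip
from h import *
s2=manip.snapshot("scene");s=manip.snapshot("top")
c=np.array([.5653,.0308]);yaw=np.radians(11.9);Rj=np.array([[np.cos(yaw),-np.sin(yaw)],[np.sin(yaw),np.cos(yaw)]])
for q,box in((s2,(275,340,205,270)),(s,(280,320,135,200))):
    hsv=cv2.cvtColor(q["pixels"],cv2.COLOR_RGB2HSV);u0,u1,v0,v1=box;m=np.zeros(hsv.shape[:2],np.uint8);h=hsv[v0:v1,u0:u1]
    m[v0:v1,u0:u1]=(h[...,1]<110)&(h[...,1]>30)&(h[...,2]>140)&(h[...,0]<35)&(h[...,0]>14)
    k=max(cv2.findContours(m,0,1)[0],key=cv2.contourArea); r=rect(k[:,0],q,.034); print(cv2.contourArea(k),r,"jig",(np.array(r[0])/1000-c)@Rj)
a=cv2.resize(s["pixels"][130:220,270:340,::-1],None,fx=6,fy=6,interpolation=cv2.INTER_CUBIC)
b=cv2.resize(s2["pixels"][205:295,270:330,::-1],None,fx=6,fy=6,interpolation=cv2.INTER_CUBIC)
cv2.imwrite("pics/p3.png",np.hstack([a,b]))
E
```

```text
jig [-138.73   -0.41] z 0.1504 Fj [0.6 0.1] t 21.1
497.5 ((606.2637939453125, 41.1513557434082), (89.82813262939453, 51.81208419799805), 11.742338180541992) jig [0.04221793 0.00168199]
425.5 ((614.0797119140625, 43.53020095825195), (98.15461730957031, 51.74761962890625), 12.922207832336426) jig [0.05035641 0.00239804]
```

View pics/p3.png

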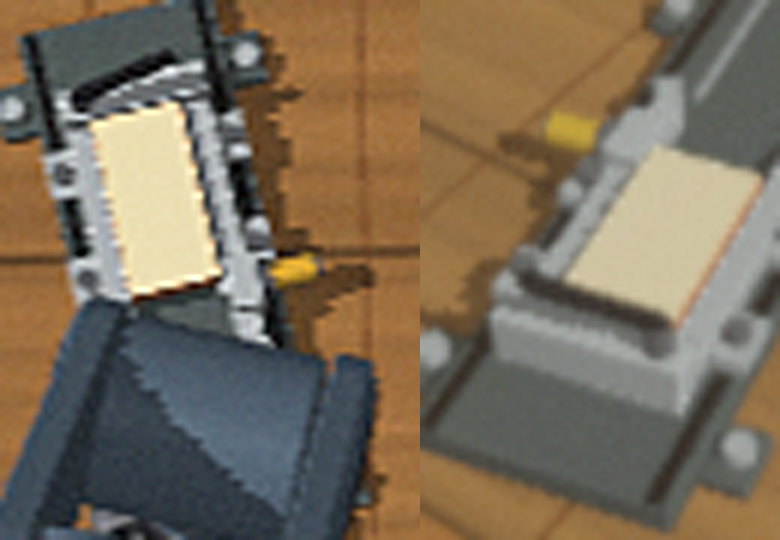

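The tile sits with its front edge against the stop (left view (140,110)) and its rear edge (175,285) level with the ball boss. It is glaze up and in line (jig x ≈ 50, yaw about 12°), and the robot is clear. Handing in.

```bash
python3 -c "
from station import manip
print(manip.sign_off())"
```

```text
the job is handed in; nothing more can be done
None
```

I handed the job in: the ivory brick tile is released in the nest, glaze up, and by touch and camera it is home against the end stop; the hand-in returned no verdict. I felt the click ease and then a firm stop, and wrist-force readings stayed at or below about 14 N.

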